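# File the blue pin bin in the packed rack

### The job

The loose blue-labelled bin belongs in the packed rack, directly to the right of the red-labelled bin as the robot sees it (at the end of the row if red stands last). Slide the bins in the rack apart to open a gap there, without lifting them out or tipping them over, then put the blue bin into it, upright and fully down on the rack's floor with its label to the front like the others, so that all five stand flat in the rack. Leave the brass canister, trunk lock and wooden handle block alone, and keep the blue bin upright throughout.

Things in the scene. Friction and masses are not known exactly. Their poses are not given: they have to be found in the camera images.
- rack: Low wooden rack, fixed. Origin: centre of its underside; x from front (robot side) to back, y along the row, to the left seen from the robot. Inside x -59 to 59 mm, y -131 to 131 mm; slick floor, 6 mm up; front and back lips 20 mm high, end walls 50 mm. Holds four 50 mm wide bins side by side, labels to the front, free to slide along y (pushed high, they tip); with a fifth, 12 mm of slack is left.
- blue_mid (a point): Blue bin, loose on the table. Open-topped, 110 (x) by 50 (y) mm, walls 60 high, 3 thick; flat brass bits on its floor reach 7 mm. Mid-way a blue cross divider, 10 mm thick in x, fills the inner width (44) and rises as a 40 mm wide grip tab to 80 mm; before and behind it open pockets 47 by 44 mm. Label on the -x face. 0.2 to 0.41 kg. Point: plan centre, 30 mm above the underside.
- red_mid (a point): The red bin (red divider, tab and label), standing in the rack's row, its place in the order varies. Same shape, size, mass and axes as the blue bin: 110 (x) by 50 (y) mm, walls 60 high, divider tab to 80 mm, two open pockets. Point: plan centre, 30 mm above the underside.
- yellow_mid (a point): The yellow bin (yellow divider, tab and label), standing in the rack's row, its place in the order varies. Same shape, size, mass and axes as the blue bin: 110 (x) by 50 (y) mm, walls 60 high, divider tab to 80 mm, two open pockets. Point: plan centre, 30 mm above the underside.
- green_mid (a point): The green bin (green divider, tab and label), standing in the rack's row, its place in the order varies. Same shape, size, mass and axes as the blue bin: 110 (x) by 50 (y) mm, walls 60 high, divider tab to 80 mm, two open pockets. Point: plan centre, 30 mm above the underside.
- white_mid (a point): The white bin (white divider, tab and label), standing in the rack's row, its place in the order varies. Same shape, size, mass and axes as the blue bin: 110 (x) by 50 (y) mm, walls 60 high, divider tab to 80 mm, two open pockets. Point: plan centre, 30 mm above the underside.
- blue_label (a point): Centre of the blue bin's front label: 55 mm in front (-x) of the bin's centre, 38 mm above its underside.
- canister_mid (a point): Upright brass screw-top canister, 68 mm across, 84 mm high; this point is at its centre, 42 mm up. Bystander.
- trunk_lock_mid (a point): Bronze trunk lock lying flat on the tabletop, 70 mm (x) by 95 mm (y) by 36 mm high; point on its centre line 15 mm up. Bystander.
- handle_block_mid (a point): Rosewood handle block, 115 mm (x) by 40 mm (y) by 40 mm high, lying on the tabletop; point at its centre. Bystander.
Not all that is in view belongs to the job. What is shaped like the part that bears yellow_mid but pink or purple is not meant.

How it is judged:
On the way:
1. a gap of a bin's width is open in the row directly to the right of the red bin, while the blue bin is still outside the rack (y of red_mid in the frame of rack above -0.056 m and (y of yellow_mid in the frame of red_mid above 0 m or y of yellow_mid in the frame of red_mid below -0.1 m) and (y of green_mid in the frame of red_mid above 0 m or y of green_mid in the frame of red_mid below -0.1 m) and (y of white_mid in the frame of red_mid above 0 m or y of white_mid in the frame of red_mid below -0.1 m) and (z of blue_mid in the frame of rack above 0.08 m or horizontal distance between blue_mid and rack above 0.14 m)), for 0.2 s.
At the end, for the whole second after the job is handed in: All five bins stand in the rack, flat on its floor (height within 5 mm, tilt under 0.08 rad) and between its lips and end walls; the blue bin is directly to the right (-y of the rack) of the red one, their centres 44 to 72 mm apart, its label to the front (z of red_mid in the frame of rack between 0.031 and 0.041 m and x of red_mid in the frame of rack between -0.009 and 0.009 m and y of red_mid in the frame of rack between -0.112 and 0.112 m and angle between each of red_mid, yellow_mid, green_mid, white_mid, blue_mid's own z axis and vertical below 0.08 rad and z of yellow_mid in the frame of rack between 0.031 and 0.041 m and x of yellow_mid in the frame of rack between -0.009 and 0.009 m and y of yellow_mid in the frame of rack between -0.112 and 0.112 m and z of green_mid in the frame of rack between 0.031 and 0.041 m and x of green_mid in the frame of rack between -0.009 and 0.009 m and y of green_mid in the frame of rack between -0.112 and 0.112 m and z of white_mid in the frame of rack between 0.031 and 0.041 m and x of white_mid in the frame of rack between -0.009 and 0.009 m and y of white_mid in the frame of rack between -0.112 and 0.112 m and z of blue_mid in the frame of rack between 0.031 and 0.041 m and x of blue_mid in the frame of rack between -0.009 and 0.009 m and y of blue_mid in the frame of rack between -0.112 and 0.112 m and y of blue_mid in the frame of red_mid between -0.072 and -0.044 m and x of blue_label in the frame of rack below -0.04 m); the robot touches nothing.
It fails at once if the brass canister, the trunk lock or the handle block is shifted by more than 20 mm or knocked over (distance of any of canister_mid, trunk_lock_mid, handle_block_mid from where it was at the start of the episode above 0.02 m or angle between any of canister_mid, trunk_lock_mid, handle_block_mid's own z axis and vertical above 0.35 rad).
It fails at once if a bin of the row is lifted more than 25 mm off the rack's floor (z of any of red_mid, yellow_mid, green_mid, white_mid in the frame of rack above 0.061 m).
It fails at once if a bin of the row is tipped by more than 0.4 rad (angle between any of red_mid, yellow_mid, green_mid, white_mid's own z axis and vertical above 0.4 rad).
It fails at once if the blue bin is tipped by more than 0.6 rad (angle between blue_mid's own z axis and vertical above 0.6 rad).
It also fails if it takes over 58 s, if anything falls off the work surface, if the arm or the gripper's body presses on something with over 40 N, if the wrist force passes 120 N, or if a joint passes its speed limit or range.

### The arm

A 6-joint arm with a two-finger parallel gripper is mounted at the origin on the work surface. World frame = base frame: x ahead of the robot, y to its left, z up, the work surface at z = 0. Lengths are in m, angles in rad, forces in N, time in s.
With the tool pointing down it reaches from about 0.25 to 0.725 m from the base axis. Payload 4 kg.
Tool frame: the origin (TCP) lies between the finger pads; the fingertips stand 25 mm ahead of it and the grasp point (between the pads) lies 6 mm ahead of it; z points along the fingers, y is the line along which they close (so a half turn about z gives the same grasp; the last joint's range is limited). The gripper opens to 85 mm and grips with 20 to 120 N. Pads are 22 mm wide; open, the fingers measure 114 mm over their backs; the gripper's body (76 mm by 85 mm) begins 54 mm behind the grasp point. The pads swing forward as they close: fully open they stand 13 mm farther back than shut.
Start: joints at [1.195, 0.241, 0.005, 1.335, 0, 1.571], TCP at [0.184, 0.465, 0.233] pointing down, gripper open.
Joint ranges: [-2.72, 2.72], [-1.05, 1.87], [-1.09, 1.28], [-1.99, 2.15], [-1.42, 1.44], [-3.14, 3.14]. Speed limits (rad/s): [2.79, 2.79, 3.14, 3.14, 3.14, 3.14].

### API

Orientations are given as a unit quaternion [x, y, z, w].
In Python, from workcell import bot gives the robot as it stands. The module is installed in compiled form; this text tells all that it offers.
- The arm moves only by the shell command python3 -m pendant 'ROWS'. ROWS is JSON, one flat list of numbers, 7 for each row, row after row: the shift along the tool's x, y, z normalised to -1 to 1, where 1 is 0.5 m, then the turn, a rotation vector about the tool's x, y, z normalised to -1 to 1, where 1 is 180 degrees, then the opening, from 0 (shut) to 1 (fully open). In form: [tx, ty, tz, ax, ay, az, fingers, tx, ty, tz, ax, ay, az, fingers, ...]. A call has exactly 10 rows; each row is the pose to reach, as a shift and turn from the pose commanded when the call began, along the tool's axes at that moment, turning the shorter way round; what a row does not reach only later rows make up. A row lasts 1/12 s, in which the tool goes at most 41.7 mm and 7.16 degrees, less where a joint would pass 70% of its speed; a pose out of reach is approached as far as the arm can. A call with a number of a shift or a turn outside -1 to 1 is refused whole. A call with a gripper value outside its range is refused whole. The fingers move at their own pace and stop on an object; the grip force is fixed at half the most. Time passes only in rows, so rows that repeat a pose let the fingers close, or fill a call up. It gives the time, the measured TCP pose, the force, the opening and the grip force at its end, in the units of the state.
- bot.get_obs(): the state, without advancing time (a new reading comes with each control period).
- bot.camera(name): name is "scene" or "top" or "wrist"; returns a dict with "pixels" (384x512x3 uint8, red, green, blue), "mtx" (3x3 intrinsics, pixels), "cam_to_world" (4x4, takes a point from camera to world coordinates); the wrist camera has in their place "hand_eye" (4x4, takes a point from camera to tool coordinates, whose origin is the TCP and whose axes are the flange's). Camera axes: x right, y up, looking along -z (the intrinsics and any distortion apply to the point x, -y, -z); pixel columns grow to the right and rows downward; lengths in m; the calibration is good to about 2 mm. The wrist camera is an equidistant fisheye: a pixel r from the principal point sees the ray r / f radians off the axis. A picture is of the moment at which its call begins: read the wrist's pose just before it. There is no depth.
- bot.job_done(): hands the job in; it is judged then, once.
The state is a dict: "clock": time; "joint_pos": joint angles; "joint_vel": joint speeds; "tau": joint torques, N m; "eef_pos": TCP position; "tool_rot": TCP orientation; "ft_force": force on the tool from outside, world axes, zero at the start; "ft_torque": the same for the moment, N m; "grip_width": finger opening in m; "grasp_force": force on a finger pad.
Only numpy, scipy, OpenCV 4.12 (cv2) and the standard library are available. Lean on these libraries where they do the work, as an engineer would, in place of code of your own. Each camera call takes 0.05 s, during which the arm holds its last target. There are 200 camera calls.

## Working session

There is one attempt and no reset: what is moved stays moved. The work goes in short steps, Python scripts to look and compute and a shell command to move; the robot and the scene stay as the last step left them, time stands still between calls to the robot, and variables do not carry over. Pictures are saved under pics/ and viewed, at most 12 in all, crops included, and the job is handed in when it is done.

```bash
mkdir -p pics; python3 - <<'E'
from workcell import bot
import cv2,numpy as np
o=bot.get_obs();print(o['clock'],o['eef_pos'],o['tool_rot'])
ims=[]
for n in("top","scene"):
    c=bot.camera(n);print(n,c['mtx'].tolist(),np.round(c['cam_to_world'],4).tolist())
    np.savez(f'{n}.npz',**{k:v for k,v in c.items() if k in('pixels','mtx','cam_to_world')},)
    print(c.keys())
    cv2.imwrite(f'pics/{n}.png',c['pixels'][:,:,::-1])
E
```

```text
0.0 [0.18325997 0.46453297 0.23220554] [ 1.86766688e-01  9.82403733e-01 -1.03587160e-03 -1.89536973e-04]
top [[419.82028586367164, 0.0, 253.68988580835543], [0.0, 419.82028586367164, 196.28179356031785], [0.0, 0.0, 1.0]] [[-0.0166, 0.989, -0.1472, 0.4586], [-0.9999, -0.0169, -0.0006, 0.0101], [-0.0031, 0.1471, 0.9891, 1.0273], [0.0, 0.0, 0.0, 1.0]]
dict_keys(['pixels', 'mtx', 'cam_to_world'])
scene [[444.39426427811014, 0.0, 262.99864531755446], [0.0, 444.39426427811014, 193.95393111145398], [0.0, 0.0, 1.0]] [[0.8628, -0.4017, 0.3069, 0.9435], [0.5053, 0.672, -0.5414, -0.597], [0.0113, 0.6222, 0.7828, 0.9338], [0.0, 0.0, 0.0, 1.0]]
dict_keys(['pixels', 'mtx', 'cam_to_world'])
```

View pics/top.png

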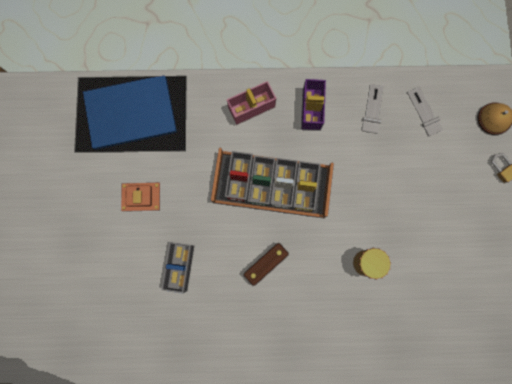

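View pics/scene.png

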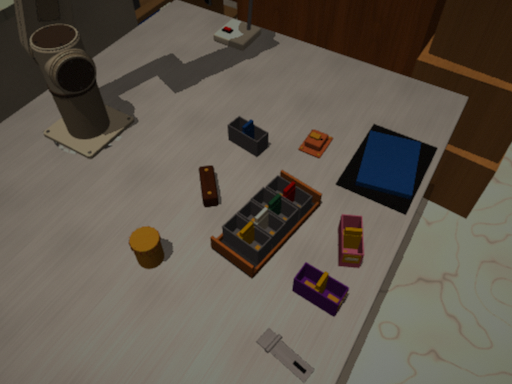

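The top view shows the rack's row from left (+y): red (238,176), green (261,178), white (285,181), yellow (308,184). The spare room is at the right. The blue bin is at (178,267), and its tab runs along y. The lock (140,196), handle (266,264) and canister (374,263) are bystanders.

```bash
cat > h.py <<'E'
import numpy as np,cv2
def ray(c,uv,z):
    K=c['mtx'];T=c['cam_to_world'];uv=np.atleast_2d(uv).astype(float)
    d=np.c_[(uv[:,0]-K[0,2])/K[0,0],-(uv[:,1]-K[1,2])/K[1,1],-np.ones(len(uv))]@T[:3,:3].T
    return T[:3,3]+d*((z-T[2,3])/d[:,2])[:,None]
E
python3 - <<'E'
from h import *
c=np.load('top.npz');p=c['pixels'];h=cv2.cvtColor(p,cv2.COLOR_RGB2HSV).astype(int)
H,S,V=h[...,0],h[...,1],h[...,2]
def cen(m,box):
    w=np.zeros_like(m);x0,y0,x1,y1=box;w[y0:y1,x0:x1]=m[y0:y1,x0:x1]
    n,l,s,ce=cv2.connectedComponentsWithStats(w.astype(np.uint8));i=1+s[1:,4].argmax();return ce[i],s[i],cv2.minAreaRect(np.argwhere(l==i)[:,::-1].astype(np.float32))
ms={'red':((H<8)|(H>172))&(S>150),'green':(H>40)&(H<90)&(S>90),'white':(V>165)&(S<50),'yellow':(H>18)&(H<32)&(S>170),'blue':(H>100)&(H<125)&(S>120)}
bx={'red':(228,168,248,184),'green':(252,170,271,187),'white':(275,174,295,188),'yellow':(298,178,319,192),'blue':(164,258,190,276)}
for k in ms:
    try:
        ce,s,r=cen(ms[k],bx[k]);print(k,ce.round(1),s,np.round(r[1],1),r[2],ray(c,ce,0.083 if k!='blue' else .077).round(4))
    except Exception as e:print(k,e)
# blue bin outline: dark vs. table
m=(V<110);ce,s,r=cen(m,(155,235,202,300));b=cv2.boxPoints(r);print('blue bin',s,r,ray(c,b,.06)[:,:2].round(4).tolist())
o=(H>3)&(H<18)&(S>110);ce,s,r=cen(o,(205,140,340,222));print('rack',s,r,ray(c,cv2.boxPoints(r),.035)[:,:2].round(4).tolist())
t=cv2.resize(p[140:300,155:345],None,fx=4,fy=4,interpolation=cv2.INTER_CUBIC)
cv2.imwrite('pics/crop.png',t[:600,:,::-1])
E
```

```text
red [238.6 175.1] [230 171  18  10 129] [17.2  8.2] 7.125016689300537 [[0.6489 0.0445 0.083 ]]
green [261.4 179.5] [253 176  17   9  67] [16.3  6.9] 9.462322235107422 [[ 0.6377 -0.0075  0.083 ]]
white [284.6 179.8] [277 178  16   5  40] [15.1  2.5] 8.130102157592773 [[ 0.636  -0.0607  0.083 ]]
yellow [301.7 187.3] [301 187   2   2   3] [1.4 0.7] 45.0 [[ 0.6179 -0.0991  0.083 ]]
blue [175.1 266.7] [167 264  18   6  74] [17.2  4.2] 4.763641834259033 [[0.444  0.1888 0.077 ]]
blue bin [160 243  34  50 835] ((176.770263671875, 266.87835693359375), (27.454631805419922, 48.49769973754883), 9.462322235107422) [[0.3957, 0.2274], [0.5029, 0.2108], [0.4916, 0.1486], [0.3847, 0.1661]]
rack [211 148 122  69 806] ((272.0037536621094, 182.57192993164062), (117.09734344482422, 54.72566223144531), 7.62814998626709) [[0.5944, 0.1143], [0.7273, 0.0965], [0.6837, -0.1839], [0.5526, -0.1608]]
```

View pics/crop.png

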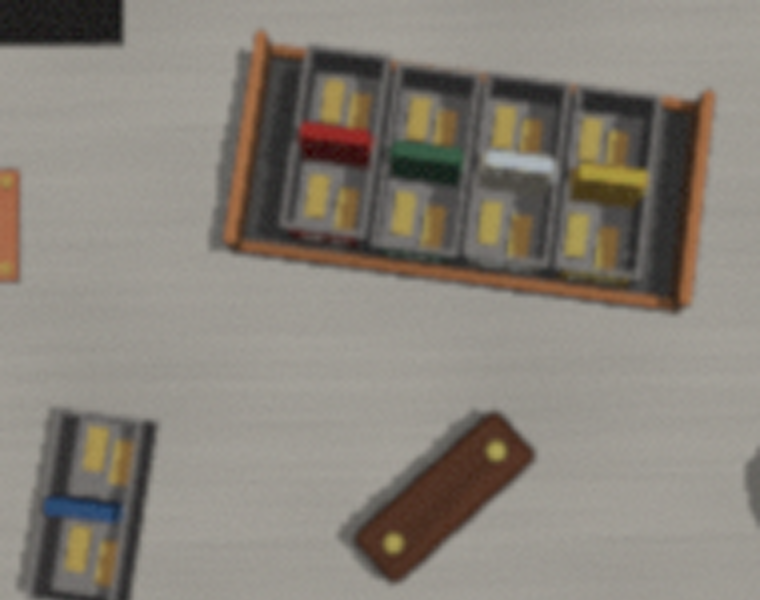

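```bash
cat > go.py <<'E'
# usage: go.py x y z yaw_deg(of tool y axis) : prints the shift/turn in row units
import sys,numpy as np
from scipy.spatial.transform import Rotation as R
from workcell import bot
o=bot.get_obs();x,y,z,w=map(float,sys.argv[1:5]);w=np.radians(w)
A=R.from_quat(o['tool_rot']);ty=np.array([np.cos(w),np.sin(w),0]);tz=np.array([0,0,-1.])
B=R.from_matrix(np.c_[np.cross(ty,tz),ty,tz])
print((A.inv().apply(np.array([x,y,z])-o['eef_pos'])/.5).round(4),((A.inv()*B).as_rotvec()/np.pi).round(4),'t',o['clock'],'q',np.round(o['joint_pos'],2))
E
python3 go.py .635 .02 .30 -8.7
```

```text
[-1.1667 -0.4958 -0.1345] [-5.000e-04  4.000e-04  4.287e-01] t 0.1 q [1.19 0.24 0.   1.34 0.   1.57]
```

```bash
python3 -m pendant '[-0.7,-0.3,-0.13,0,0,0.38,1,-0.7,-0.3,-0.13,0,0,0.38,1,-0.7,-0.3,-0.13,0,0,0.38,1,-0.7,-0.3,-0.13,0,0,0.38,1,-0.7,-0.3,-0.13,0,0,0.38,1,-0.7,-0.3,-0.13,0,0,0.38,1,-0.7,-0.3,-0.13,0,0,0.38,1,-0.7,-0.3,-0.13,0,0,0.38,1,-0.7,-0.3,-0.13,0,0,0.38,1,-0.7,-0.3,-0.13,0,0,0.38,1]'; python3 go.py .62 .01 .30 -8.7
```

```text
clock: 0.93
eef_pos: [0.4575, 0.1932, 0.2985]
tool_rot: [0.711, 0.704, 0.0, 0.001]
ft_force: [0.1, -0.1, 0.5]
grip_width: 0.0855
grasp_force: 0.0
[-0.3633  0.3285 -0.0017] [0.0008 0.0004 0.0452] t 0.9333 q [ 0.4   0.21  0.14  1.5  -0.    1.98]
```

```bash
cat > snap.py <<'E'
import sys,numpy as np,cv2
from workcell import bot
o=bot.get_obs();c=bot.camera("wrist")
from scipy.spatial.transform import Rotation as R
T=np.eye(4);T[:3,:3]=R.from_quat(o['tool_rot']).as_matrix();T[:3,3]=o['eef_pos']
np.savez(sys.argv[1]+'.npz',pixels=c['pixels'],mtx=c['mtx'],cam=T@c['hand_eye']);print(c.keys(),c.get('dist'),c['mtx'].round(1).tolist(),(T@c['hand_eye']).round(3).tolist())
cv2.imwrite('pics/'+sys.argv[1]+'.png',c['pixels'][:,:,::-1])
E
python3 snap.py w1
python3 -m pendant '[-0.36,0.33,0,0,0,0.045,0.5,-0.36,0.33,0,0,0,0.045,0.5,-0.36,0.33,0,0,0,0.045,0.5,-0.36,0.33,0,0,0,0.045,0.5,-0.36,0.33,0,0,0,0.045,0.5,-0.36,0.33,0,0,0,0.045,0.5,-0.36,0.33,0,0,0,0.045,0.5,-0.36,0.33,0,0,0,0.045,0.5,-0.36,0.33,0,0,0,0.045,0.5,-0.36,0.33,0,0,0,0.045,0.5]'; python3 snap.py w2; python3 go.py .62 .01 .30 -8.7
```

```text
dict_keys(['pixels', 'mtx', 'hand_eye']) None [[297.3, 0.0, 258.6], [0.0, 297.3, 187.6], [0.0, 0.0, 1.0]] [[1.0, 0.008, 0.0, 0.457], [-0.008, 0.963, 0.268, 0.261], [0.002, -0.268, 0.963, 0.441], [0.0, 0.0, 0.0, 1.0]]
clock: 1.82
eef_pos: [0.6184, 0.0187, 0.2982]
tool_rot: [0.754, 0.657, -0.0, -0.0]
ft_force: [0.1, 0.4, -0.1]
grip_width: 0.0431
grasp_force: 0.0
dict_keys(['pixels', 'mtx', 'hand_eye']) None [[297.3, 0.0, 258.6], [0.0, 297.3, 187.6], [0.0, 0.0, 1.0]] [[0.991, 0.131, 0.038, 0.627], [-0.136, 0.955, 0.264, 0.086], [-0.001, -0.267, 0.964, 0.44], [0.0, 0.0, 0.0, 1.0]]
[-0.0171  0.0056 -0.0029] [-0.     -0.0001  0.0045] t 1.8667 q [0.03 0.48 0.52 1.61 0.   1.74]
```

View pics/w1.png

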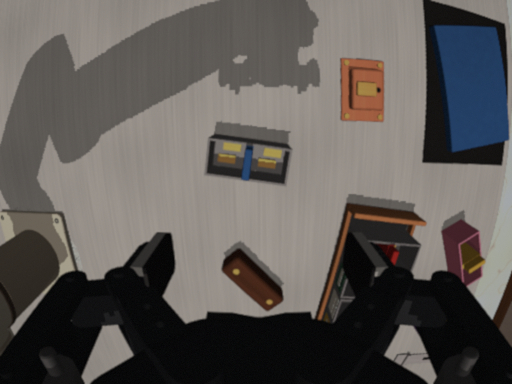

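View pics/w2.png

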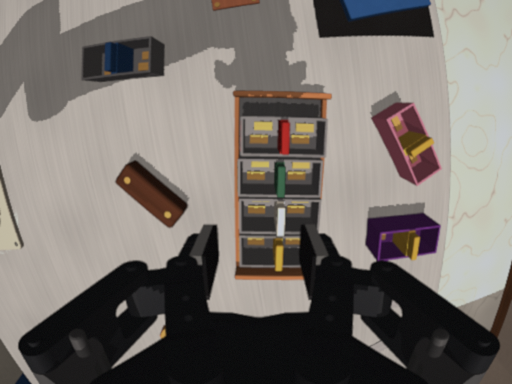

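W1: the blue bin's tab is at (247,162). W2: the rack's end walls are at rows 95 and 273, with tabs red (284,137), green (280,180), white (280,219) and yellow (279,254). There is slack at both ends. The blue bin's back face shows no label, so its label faces the front.

```bash
cat >> h.py <<'E'
def fray(c,uv,z):
    uv=np.atleast_2d(uv).astype(float)
    n=cv2.fisheye.undistortPoints(uv[:,None],c['mtx'],np.zeros(4))[:,0]
    T=c['cam'];d=np.c_[n[:,0],-n[:,1],-np.ones(len(n))]@T[:3,:3].T
    return T[:3,3]+d*((z-T[2,3])/d[:,2])[:,None]
def blob(p,k,box):
    H,S,V=np.moveaxis(cv2.cvtColor(p,cv2.COLOR_RGB2HSV).astype(int),2,0)
    m={'red':((H<8)|(H>172))&(S>150),'green':(H>40)&(H<90)&(S>90),'white':(V>150)&(S<50),'yellow':(H>18)&(H<32)&(S>150),'blue':(H>100)&(H<125)&(S>120),'rack':(H>3)&(H<18)&(S>110)}[k]
    x0,y0,x1,y1=box;w=np.zeros(m.shape,np.uint8);w[y0:y1,x0:x1]=m[y0:y1,x0:x1]
    n,l,s,ce=cv2.connectedComponentsWithStats(w);i=1+s[1:,4].argmax();return l==i,s[i],ce[i]
E
python3 - <<'E'
from h import *
w=np.load('w2.npz')
yaw=np.radians(-8.7);ex=np.array([np.cos(yaw),np.sin(yaw)]);ey=np.array([-np.sin(yaw),np.cos(yaw)])
# rack centre from outer corners of end walls (50 high) 
co=fray(w,[(237,93),(329,95)],.05)[:,:2];print('left wall',co.round(4).tolist())
cr=fray(w,[(236,277),(327,277)],.05)[:,:2];print('right wall',cr.round(4).tolist())
rc=(co.mean(0)+cr.mean(0))/2;print('rack',rc, np.degrees(np.arctan2(*( (co-cr).mean(0)))))
for k,b in dict(red=(272,112,300,160),green=(270,158,290,202),white=(270,200,290,240),yellow=(270,235,290,273)).items():
    m,s,ce=blob(w['pixels'],k,b);q=np.argwhere(m)
    ends=[q[q[:,0]==v].mean(0)[::-1] for v in(q[:,0].min(),q[:,0].max())];e=fray(w,ends,.084)[:,:2]
    print(k,s,e.round(4).tolist(),'rackframe',[((a-rc)@ex*1000).round(1).item() for a in e],[((a-rc)@ey*1000).round(1).item() for a in e])
w=np.load('w1.npz');m,s,ce=blob(w['pixels'],'blue',(238,140,258,185));r=cv2.minAreaRect(np.argwhere(m)[:,::-1].astype(np.float32));print('blue',s,r,fray(w,[ce],.078),fray(w,[(247.5,147),(246,179)],.08).round(4).tolist())
print('bluecorners',fray(w,[(210,136),(291,145),(287,184),(206,174)],.06)[:,:2].round(4).tolist())
E
```

```text
left wall [[0.6015, 0.1084], [0.7209, 0.0914]]
right wall [[0.5579, -0.1581], [0.6983, -0.18]]
rack [ 0.64467063 -0.03457844] 7.013672484180316
red [278 120  12  34 347] [[0.654, 0.0668], [0.6509, 0.0268]] rackframe [-6.1, -3.1] [101.6, 61.6]
green [275 163  10  34 297] [[0.6427, 0.0154], [0.639, -0.0266]] rackframe [-9.5, -6.8] [49.1, 7.0]
white [277 208   8  28 201] [[0.6378, -0.0425], [0.6323, -0.0799]] rackframe [-5.6, -5.4] [-8.9, -46.7]
yellow [273 239  11  33 283] [[0.6284, -0.0852], [0.6235, -0.1348]] rackframe [-8.5, -5.7] [-52.5, -102.3]
blue [241 146  11  34 239] ((246.56097412109375, 162.4512176513672), (8.061501502990723, 33.46075439453125), 6.340191841125488) [[0.44253481 0.19143691 0.078     ]] [[0.4438, 0.2123, 0.08], [0.4413, 0.172, 0.08]]
bluecorners [[0.3948, 0.2248], [0.4993, 0.2119], [0.4947, 0.1598], [0.3873, 0.1745]]
```

```bash
python3 go.py .643 -.006 .12 -8.7; python3 go.py .643 -.006 .046 -8.7
```

```text
[-0.0426  0.0556  0.3571] [-0.     -0.0001  0.0045] t 1.8667 q [0.03 0.48 0.52 1.61 0.   1.74]
[-0.0426  0.0556  0.5051] [-0.     -0.0001  0.0045] t 1.8667 q [0.03 0.48 0.52 1.61 0.   1.74]
```

```bash
python3 -m pendant '[-0.043,0.056,0.08,0,0,0.0045,0.5,-0.043,0.056,0.16,0,0,0.0045,0.5,-0.043,0.056,0.24,0,0,0.0045,0.5,-0.043,0.056,0.3,0,0,0.0045,0.5,-0.043,0.056,0.34,0,0,0.0045,0.5,-0.043,0.056,0.38,0,0,0.0045,0.5,-0.043,0.056,0.42,0,0,0.0045,0.5,-0.043,0.056,0.46,0,0,0.0045,0.5,-0.043,0.056,0.49,0,0,0.0045,0.5,-0.043,0.056,0.505,0,0,0.0045,0.5]'; python3 snap.py w3; python3 go.py .643 -.006 .046 -8.7
```

```text
clock: 2.7
eef_pos: [0.642, -0.0063, 0.0439]
tool_rot: [0.759, 0.651, -0.001, -0.001]
ft_force: [0.1, -0.5, 0.3]
grip_width: 0.0428
grasp_force: 0.0
dict_keys(['pixels', 'mtx', 'hand_eye']) None [[297.3, 0.0, 258.6], [0.0, 297.3, 187.6], [0.0, 0.0, 1.0]] [[0.989, 0.143, 0.044, 0.652], [-0.15, 0.953, 0.264, 0.061], [-0.004, -0.267, 0.964, 0.186], [0.0, 0.0, 0.0, 1.0]]
[ 0.0013  0.0024 -0.0056] [-0.0013  0.0002 -0.0001] t 2.75 q [-0.01  0.65  0.13  1.06  0.    1.71]
```

View pics/w3.png

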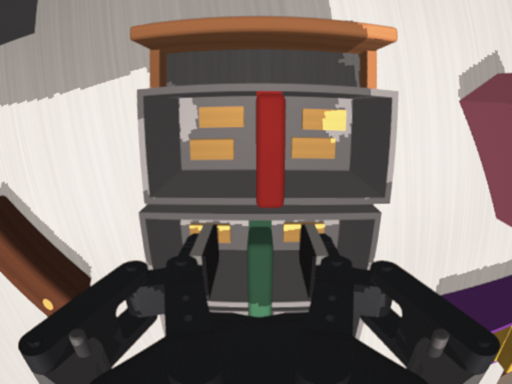

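The fingers straddle the green tab inside its pockets. Now push -y (tool -x).

```bash
python3 -m pendant '[-0.01,0,0,0,0,0,0.5,-0.018,0,0,0,0,0,0.5,-0.026,0,0,0,0,0,0.5,-0.034,0,0,0,0,0,0.5,-0.042,0,0,0,0,0,0.5,-0.05,0,0,0,0,0,0.5,-0.056,0,0,0,0,0,0.5,-0.062,0,0,0,0,0,0.5,-0.068,0,0,0,0,0,0.5,-0.072,0,0,0,0,0,0.5]'
```

```text
clock: 3.58
eef_pos: [0.6385, -0.0437, 0.0457]
tool_rot: [0.76, 0.65, 0.0, 0.0]
ft_force: [0.5, 4.2, 3.0]
grip_width: 0.0428
grasp_force: 2.1
```

```bash
python3 -m pendant '[-0.003,0,0,0,0,0,0.5,-0.006,0,0,0,0,0,0.5,-0.008,0,0,0,0,0,0.5,-0.01,0,0,0,0,0,0.5,-0.01,0,0,0,0,0,0.5,-0.01,0,0,0,0,0,0.5,-0.01,0,0,0,0,0,0.5,-0.01,0,0,0,0,0,0.5,-0.01,0,0,0,0,0,0.5,-0.01,0,0,0,0,0,0.5]'
```

```text
clock: 4.42
eef_pos: [0.6375, -0.0486, 0.0454]
tool_rot: [0.76, 0.65, -0.0, 0.0]
ft_force: [0.7, 2.1, 0.9]
grip_width: 0.0427
grasp_force: 1.2
```

```bash
python3 -m pendant '[-0.003,0,0,0,0,0,0.5,-0.006,0,0,0,0,0,0.5,-0.009,0,0,0,0,0,0.5,-0.012,0,0,0,0,0,0.5,-0.012,0,0,0,0,0,0.5,-0.012,0,0,0,0,0,0.5,-0.012,0,0,0,0,0,0.5,-0.012,0,0,0,0,0,0.5,-0.012,0,0,0,0,0,0.5,-0.012,0,0,0,0,0,0.5]'
```

```text
clock: 5.25
eef_pos: [0.6369, -0.0508, 0.0455]
tool_rot: [0.759, 0.651, 0.002, -0.002]
ft_force: [1.3, 11.4, 1.7]
grip_width: 0.0427
grasp_force: 5.7
```

Against the wall. Next: back off, rise, and go into the red bin.

```bash
python3 -m pendant '[0.02,0,0,0,0,0,0.5,0.03,0,-0.04,0,0,0,0.5,0.03,0,-0.1,0,0,0,0.5,0.03,0,-0.16,0,0,0,0.5,0.05,0,-0.17,0,0,0,0.5,0.1,0,-0.17,0,0,0,0.5,0.15,0,-0.17,0,0,0,0.5,0.19,0,-0.17,0,0,0,0.5,0.19,0,-0.17,0,0,0,0.5,0.19,0,-0.17,0,0,0,0.5]'; python3 go.py .656 .046 .046 -8.7; python3 snap.py w4; python3 - <<'E'
from h import *
w=np.load('w4.npz')
for k in('red',):
    m,s,ce=blob(w['pixels'],k,(180,60,340,384));q=np.argwhere(m);e=[q[q[:,0]==v].mean(0)[::-1] for v in(q[:,0].min(),q[:,0].max())];print(s,fray(w,e,.084)[:,:2].round(4).tolist())
E
```

```text
clock: 6.08
eef_pos: [0.6509, 0.0399, 0.1298]
tool_rot: [0.759, 0.651, -0.001, 0.0]
ft_force: [0.3, -0.6, 0.5]
grip_width: 0.0425
grasp_force: 0.0
[0.014  0.0083 0.1676] [-0.0003  0.0007 -0.0003] t 6.0833 q [ 0.06  0.6   0.28  1.25 -0.    1.79]
dict_keys(['pixels', 'mtx', 'hand_eye']) None [[297.3, 0.0, 258.6], [0.0, 297.3, 187.6], [0.0, 0.0, 1.0]] [[0.989, 0.145, 0.042, 0.661], [-0.151, 0.952, 0.266, 0.107], [-0.002, -0.269, 0.963, 0.272], [0.0, 0.0, 0.0, 1.0]]
[255 166  15  65 924] [[0.6569, 0.0691], [0.6503, 0.0249]]
```

```bash
python3 -m pendant '[0.014,0.006,0.02,0,0,0,0.5,0.014,0.006,0.06,0,0,0,0.5,0.014,0.006,0.1,0,0,0,0.5,0.014,0.006,0.13,0,0,0,0.5,0.014,0.006,0.15,0,0,0,0.5,0.014,0.006,0.167,0,0,0,0.5,0.014,0.006,0.167,0,0,0,0.5,0.022,0.006,0.167,0,0,0,0.5,0.03,0.006,0.167,0,0,0,0.5,0.036,0.006,0.167,0,0,0,0.5]' && python3 -m pendant '[0.007,0,0,0,0,0,0.5,0.014,0,0,0,0,0,0.5,0.021,0,0,0,0,0,0.5,0.028,0,0,0,0,0,0.5,0.034,0,0,0,0,0,0.5,0.04,0,0,0,0,0,0.5,0.046,0,0,0,0,0,0.5,0.05,0,0,0,0,0,0.5,0.054,0,0,0,0,0,0.5,0.054,0,0,0,0,0,0.5]'
```

```text
clock: 6.97
eef_pos: [0.6582, 0.0573, 0.0485]
tool_rot: [0.759, 0.651, 0.001, 0.001]
ft_force: [0.2, -0.3, -0.9]
grip_width: 0.0428
grasp_force: 0.4
clock: 7.8
eef_pos: [0.6608, 0.0812, 0.0471]
tool_rot: [0.76, 0.65, -0.002, 0.002]
ft_force: [-1.7, -7.7, 2.4]
grip_width: 0.0425
grasp_force: 3.6
```

```bash
python3 -m pendant '[0.003,0,0,0,0,0,0.5,0.006,0,0,0,0,0,0.5,0.008,0,0,0,0,0,0.5,0.008,0,0,0,0,0,0.5,0.008,0,0,0,0,0,0.5,0.008,0,0,0,0,0,0.5,0.008,0,0,0,0,0,0.5,0.008,0,0,0,0,0,0.5,0.008,0,0,0,0,0,0.5,0.008,0,0,0,0,0,0.5]'
```

```text
clock: 8.63
eef_pos: [0.6608, 0.0814, 0.0472]
tool_rot: [0.761, 0.649, -0.004, 0.003]
ft_force: [-3.3, -14.5, 4.2]
grip_width: 0.0429
grasp_force: 7.6
```

```bash
python3 -m pendant '[-0.02,0,0,0,0,0,0.5,-0.03,0,-0.04,0,0,0,0.5,-0.03,0,-0.1,0,0,0,0.5,-0.03,0,-0.16,0,0,0,0.5,-0.1,0,-0.24,0,0,0,0.5,-0.17,0,-0.3,0,0,0,0.5,-0.24,0,-0.36,0,0,0,0.5,-0.25,0,-0.4,0,0,0,0.5,-0.25,0,-0.4,0,0,0,0.5,-0.25,0,-0.4,0,0,0,0.5]'; python3 go.py .444 .192 .25 -8; python3 snap.py w5
```

```text
clock: 9.47
eef_pos: [0.644, -0.0371, 0.2502]
tool_rot: [0.76, 0.65, 0.003, 0.002]
ft_force: [-0.5, 0.7, -0.3]
grip_width: 0.0426
grasp_force: 0.0
[ 0.3903 -0.4666 -0.0018] [ 0.002  -0.0006 -0.0054] t 9.4667 q [-0.06  0.53  0.48  1.51  0.    1.67]
dict_keys(['pixels', 'mtx', 'hand_eye']) None [[297.3, 0.0, 258.6], [0.0, 297.3, 187.6], [0.0, 0.0, 1.0]] [[0.988, 0.151, 0.036, 0.653], [-0.155, 0.952, 0.263, 0.03], [0.006, -0.265, 0.964, 0.393], [0.0, 0.0, 0.0, 1.0]]
```

View pics/w5.png

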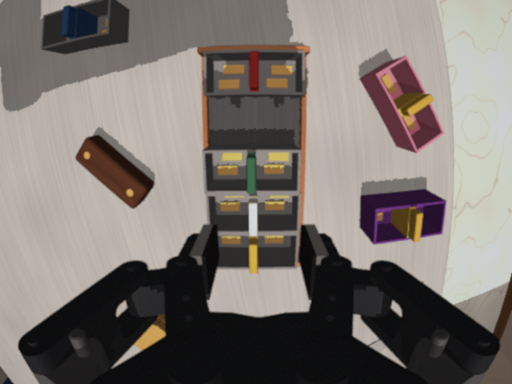

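W5: the gap is open, with the red bin's near edge at row 96 and the green bin's far edge at row 150. Now refine the gap centre and go to the blue bin.

```bash
python3 - <<'E'
from h import *
w=np.load('w5.npz');p=w['pixels']
for k,b in dict(red=(240,45,268,96),green=(240,150,262,200)).items():
    m,s,ce=blob(p,k,b);q=np.argwhere(m);e=[q[q[:,0]==v].mean(0)[::-1] for v in(q[:,0].min(),q[:,0].max())];e=fray(w,e,.085)[:,:2];print(k,s,e.round(4).tolist(),e.mean(0).round(4))
print('edges',fray(w,[(206,95),(302,95),(204,150),(300,150)],.066)[:,:2].round(4).tolist())
m,s,ce=blob(p,'rack',(190,40,320,275))
r=np.flatnonzero(m[125]);print(r.tolist(), fray(w,[(r.min(),125),(r.max()+1,125)],.02)[:,:2].round(4).tolist())
e=fray(w,[(198,49),(309,49)],.05)[:,:2];print('wall',e.round(4).tolist())
E
```

```text
red [249  51  10  40 328] [[0.6603, 0.0886], [0.6524, 0.0483]] [0.6563 0.0685]
green [247 154   9  39 297] [[0.6399, -0.0171], [0.6333, -0.0579]] [ 0.6366 -0.0375]
edges [[0.6004, 0.0531], [0.7038, 0.0366], [0.5874, -0.0069], [0.6932, -0.0237]]
[301, 302, 303, 304, 305] [[0.7044, 0.0002], [0.7107, -0.0006]]
wall [[0.5971, 0.11], [0.7227, 0.0897]]
```

```bash
python3 -m pendant '[0.39,-0.467,0,0,0,-0.005,0.5,0.39,-0.467,0,0,0,-0.005,0.5,0.39,-0.467,0,0,0,-0.005,0.5,0.39,-0.467,0,0,0,-0.005,0.5,0.39,-0.467,0,0,0,-0.005,0.5,0.39,-0.467,0,0,0,-0.005,0.5,0.39,-0.467,0,0,0,-0.005,0.5,0.39,-0.467,0,0,0,-0.005,0.5,0.39,-0.467,0,0,0,-0.005,0.5,0.39,-0.467,0,0,0,-0.005,0.5]'; python3 snap.py w6
```

```text
clock: 10.35
eef_pos: [0.4409, 0.1935, 0.2459]
tool_rot: [0.753, 0.658, -0.001, -0.0]
ft_force: [0.7, -1.2, 0.3]
grip_width: 0.0424
grasp_force: 0.0
dict_keys(['pixels', 'mtx', 'hand_eye']) None [[297.3, 0.0, 258.6], [0.0, 297.3, 187.6], [0.0, 0.0, 1.0]] [[0.991, 0.128, 0.038, 0.45], [-0.133, 0.955, 0.266, 0.261], [-0.002, -0.268, 0.963, 0.388], [0.0, 0.0, 0.0, 1.0]]
```

View pics/w6.png

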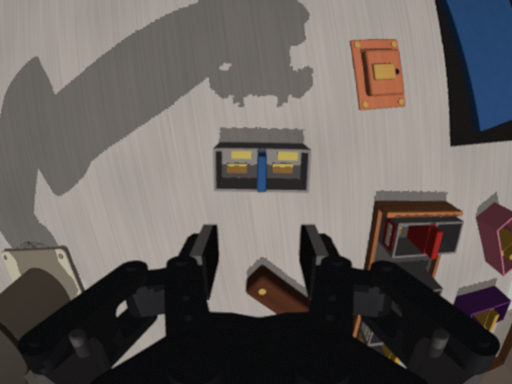

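W6: the blue bin is squarely aligned with the tool, its tab at (262,172).

```bash
python3 - <<'E'
from h import *
w=np.load('w6.npz');p=w['pixels']
m,s,ce=blob(p,'blue',(250,140,275,198));q=np.argwhere(m);e=[q[q[:,0]==v].mean(0)[::-1] for v in(q[:,0].min(),q[:,0].max())];e=fray(w,e,.079)[:,:2];print(s,e.round(4).tolist(),e.mean(0))
c=fray(w,[(214,145),(309,145),(308,192),(215,190)],.06)[:,:2];print(c.round(4).tolist(),c.mean(0))
for a,b in((0,1),(3,2)):print(np.degrees(np.arctan2(*(c[b]-c[a])[::-1])))
E
python3 go.py .443 .191 .042 -7.8
```

```text
[257 152  10  39 316] [[0.4456, 0.2135], [0.4396, 0.1725]] [0.44261427 0.19303019]
[[0.3939, 0.2259], [0.4992, 0.2118], [0.4928, 0.1574], [0.3863, 0.1741]] [0.44302673 0.19231925]
-7.594812368872715
-8.916330491351252
[-0.0028  0.0036  0.4082] [-0.0004  0.0003 -0.0003] t 10.4 q [ 0.41  0.2  -0.01  1.36 -0.    2.12]
```

```bash
python3 -m pendant '[0,0.004,0.08,0,0,0.002,0.5,0,0.004,0.16,0,0,0.002,0.5,0,0.004,0.22,0,0,0.002,0.5,0,0.004,0.27,0,0,0.002,0.5,0,0.004,0.31,0,0,0.002,0.5,0,0.004,0.35,0,0,0.002,0.5,0,0.004,0.38,0,0,0.002,0.5,0,0.004,0.4,0,0,0.002,0.5,0,0.004,0.408,0,0,0.002,0.5,0,0.004,0.408,0,0,0.002,0.5]' && python3 -m pendant '[0,0,0,0,0,0,0,0,0,0,0,0,0,0,0,0,0,0,0,0,0,0,0,0,0,0,0,0,0,0,0,0,0,0,0,0,0,0,0,0,0,0,0,0,0,0,0,0,0,0,0,0,0,0,0,0,0,0,0,0,0,0,0,0,0,0,0,0,0,0]'; python3 go.py .443 .1925 .18 -8.7
```

```text
clock: 11.23
eef_pos: [0.4437, 0.1913, 0.042]
tool_rot: [0.757, 0.653, -0.001, -0.0]
ft_force: [0.3, 0.4, -0.6]
grip_width: 0.0423
grasp_force: 0.0
clock: 12.07
eef_pos: [0.4449, 0.1927, 0.0442]
tool_rot: [0.756, 0.654, 0.001, 0.001]
ft_force: [0.8, -1.4, 6.4]
grip_width: 0.0091
grasp_force: 59.5
[-0.0006 -0.0031 -0.2716] [ 0.0008 -0.0004  0.0022] t 12.0667 q [ 0.41  0.38 -0.34  0.85 -0.    2.12]
```

```bash
python3 -m pendant '[0,0,-0.04,0,0,0,0,0,0,-0.1,0,0,0,0,0,0,-0.16,0,0,0,0,0,0,-0.22,0,0,0,0,0,0,-0.27,0,0,0,0,0,0,-0.29,0,0,0.0,0,0,0,-0.29,0,0,0.0,0,0,0,-0.29,0,0,0.0,0,0,0,-0.29,0,0,0.0,0,0,0,-0.29,0,0,0.0,0]'; python3 go.py .647 .015 .19 -9; python3 snap.py w7; python3 - <<'E'
from h import *
w=np.load('w7.npz')
m,s,ce=blob(w['pixels'],'blue',(200,150,320,384));print(s,ce)
E
```

```text
clock: 12.9
eef_pos: [0.4424, 0.1917, 0.1858]
tool_rot: [0.756, 0.654, -0.002, -0.001]
ft_force: [0.6, 0.0, -3.1]
grip_width: 0.0095
grasp_force: 59.2
[-0.2906  0.4559 -0.0095] [-0.0013  0.0008  0.0039] t 12.9 q [ 0.41  0.24 -0.13  1.21  0.    2.12]
dict_keys(['pixels', 'mtx', 'hand_eye']) None [[297.3, 0.0, 258.6], [0.0, 297.3, 187.6], [0.0, 0.0, 1.0]] [[0.99, 0.136, 0.043, 0.452], [-0.143, 0.953, 0.266, 0.259], [-0.005, -0.269, 0.963, 0.328], [0.0, 0.0, 0.0, 1.0]]
[ 246  218   26  100 2258] [258.53277236 266.23649247]
```

Gripped and lifted (about 3 N). Move over the gap.

```bash
python3 -m pendant '[-0.05,0.08,-0.01,0,0,0.004,0,-0.1,0.155,-0.01,0,0,0.004,0,-0.14,0.22,-0.01,0,0,0.004,0,-0.18,0.28,-0.01,0,0,0.004,0,-0.215,0.335,-0.01,0,0,0.004,0,-0.245,0.385,-0.01,0,0,0.004,0,-0.27,0.425,-0.01,0,0,0.004,0,-0.285,0.448,-0.01,0,0,0.004,0,-0.29,0.456,-0.01,0,0,0.004,0,-0.29,0.456,-0.01,0,0,0.004,0]'; python3 go.py .6465 .015 .125 -9; python3 snap.py w8
```

```text
clock: 13.78
eef_pos: [0.6485, 0.015, 0.191]
tool_rot: [0.761, 0.649, -0.001, -0.001]
ft_force: [-0.3, 0.5, -3.5]
grip_width: 0.0092
grasp_force: 59.9
[-0.0005 -0.0035  0.1319] [-0.001   0.0002 -0.0006] t 13.7833 q [0.02 0.56 0.38 1.39 0.   1.75]
dict_keys(['pixels', 'mtx', 'hand_eye']) None [[297.3, 0.0, 258.6], [0.0, 297.3, 187.6], [0.0, 0.0, 1.0]] [[0.988, 0.15, 0.045, 0.659], [-0.157, 0.952, 0.264, 0.082], [-0.004, -0.268, 0.964, 0.333], [0.0, 0.0, 0.0, 1.0]]
```

View pics/w8.png

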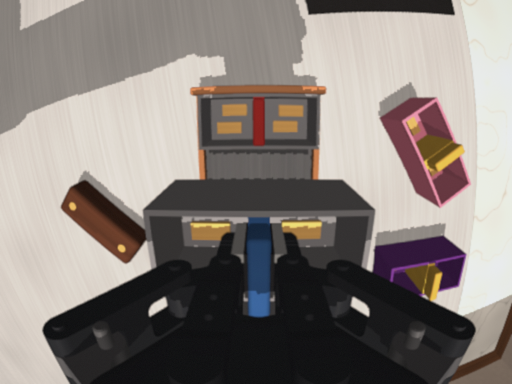

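```bash
python3 - <<'E'
from h import *
w=np.load('w8.npz')
f=lambda a,z:fray(w,a,z)[:,:2]
ex=np.array([.9877,-.1564]);ey=np.array([.1564,.9877])
for n,a,z in(('bin bottom +y edge',[(177,180),(341,180)],.147),('bin top +y edge',[(146,212),(373,212)],.207),('red near edge',[(199,148),(319,148)],.066),('end wall',[(191,89),(326,89)],.05),('lips outer',[(200,165),(319,165)],.024)):
    e=f(a,z);print(n,'x',(e@ex).round(4),'mid',(e@ex).mean().round(4),'y',(e@ey).round(4))
print('target', np.array([.6465,.0152])@np.c_[ex,ey])
E
```

```text
bin bottom +y edge x [0.5832 0.6918] mid 0.6375 y [0.1373 0.1374]
bin top +y edge x [0.5839 0.6919] mid 0.6379 y [0.1367 0.1368]
red near edge x [0.5824 0.6924] mid 0.6374 y [0.1473 0.1473]
end wall x [0.5726 0.7012] mid 0.6369 y [0.2027 0.2026]
lips outer x [0.574  0.7017] mid 0.6378 y [0.1231 0.1232]
target [0.63617077 0.11612564]
```

The bin is centred in x. In y it looks about 4 mm nearer the green side. Shift +y slightly, lower to just above the walls and measure again.

```bash
python3 -m pendant '[0.007,-0.001,0.03,0,0,0,0,0.007,-0.001,0.06,0,0,0,0,0.007,-0.001,0.09,0,0,0,0,0.007,-0.001,0.115,0,0,0,0,0.007,-0.001,0.13,0,0,0,0,0.007,-0.001,0.13,0,0,0,0,0.007,-0.001,0.13,0,0,0,0,0.007,-0.001,0.13,0,0,0,0,0.007,-0.001,0.13,0,0,0,0,0.007,-0.001,0.13,0,0,0,0]'; python3 snap.py w9;python3 -c "
import cv2;i=cv2.imread('pics/w9.png')[60:260,110:410];cv2.imwrite('pics/w9c.png',cv2.resize(i,None,fx=2.6,fy=2.6))"
```

```text
clock: 14.67
eef_pos: [0.6492, 0.0195, 0.1293]
tool_rot: [0.761, 0.649, 0.001, 0.001]
ft_force: [0.7, -0.9, -2.1]
grip_width: 0.0095
grasp_force: 59.8
dict_keys(['pixels', 'mtx', 'hand_eye']) None [[297.3, 0.0, 258.6], [0.0, 297.3, 187.6], [0.0, 0.0, 1.0]] [[0.988, 0.15, 0.04, 0.659], [-0.155, 0.952, 0.264, 0.086], [0.001, -0.267, 0.964, 0.272], [0.0, 0.0, 0.0, 1.0]]
```

View pics/w9c.png

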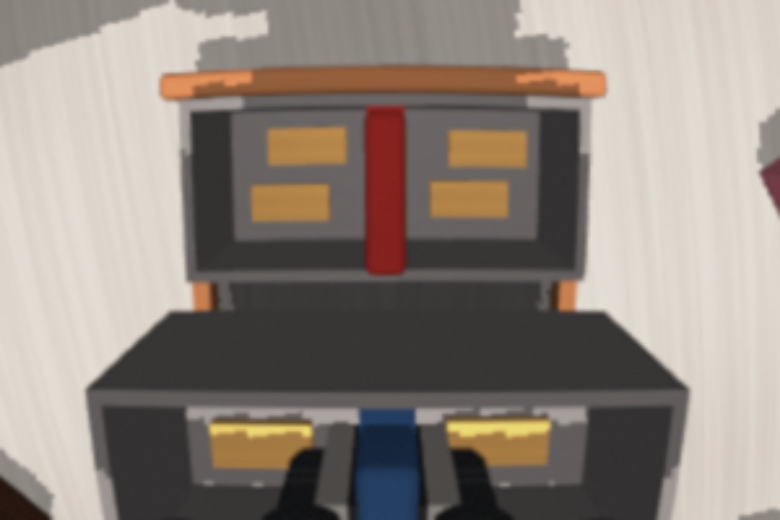

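W9: the red bin's near edge is at row 168 and the blue bin's lower edge at row 180. Both are centred on the rack in x.

```bash
python3 - <<'E'
from h import *
w=np.load('w9.npz')
ex=np.array([.9877,-.1564]);ey=np.array([.1564,.9877])
for n,a,z in(('blue bottom',[(175.4,180),(343.1,180)],.0856),('blue top',[(143.8,210),(374.6,210)],.1456),('red near',[(182.3,168),(334.2,168)],.066),('wall',[(172,89),(343,89)],.056)):
    e=fray(w,a,z)[:,:2];print(n,(e@ex).round(4),(e@ex).mean().round(4),(e@ey).round(4))
E
python3 go.py .6492 .0195 .049 -9
```

```text
blue bottom [0.5825 0.6935] 0.638 [0.1421 0.1421]
blue top [0.5831 0.6926] 0.6378 [0.1424 0.1425]
red near [0.5826 0.6921] 0.6373 [0.1461 0.1462]
wall [0.574  0.6993] 0.6367 [0.2036 0.2037]
[ 1.000e-04 -1.000e-04  1.601e-01] [ 0.0005 -0.0001 -0.0001] t 14.7167 q [0.03 0.59 0.27 1.24 0.   1.76]
```

```bash
python3 -m pendant '[-0.002,-0.0015,0.015,0,0,0,0,-0.002,-0.0015,0.032,0,0,0,0,-0.002,-0.0015,0.049,0,0,0,0,-0.002,-0.0015,0.066,0,0,0,0,-0.002,-0.0015,0.083,0,0,0,0,-0.002,-0.0015,0.1,0,0,0,0,-0.002,-0.0015,0.116,0,0,0,0,-0.002,-0.0015,0.13,0,0,0,0,-0.002,-0.0015,0.142,0,0,0,0,-0.002,-0.0015,0.15,0,0,0,0]' && python3 -m pendant '[0,0,0.004,0,0,0,0,0,0,0.008,0,0,0,0,0,0,0.009,0,0,0,0,0,0,0.009,0,0,0,0,0,0,0.009,0,0,0,0,0,0,0.009,0,0,0,0,0,0,0.009,0,0,0,0,0,0,0.009,0,0,0,0,0,0,0.009,0,0,0,0,0,0,0.009,0,0,0,0]'
```

```text
clock: 15.55
eef_pos: [0.6473, 0.0185, 0.052]
tool_rot: [0.761, 0.649, -0.0, -0.0]
ft_force: [-0.3, 1.1, -3.2]
grip_width: 0.0091
grasp_force: 60.0
clock: 16.38
eef_pos: [0.6483, 0.0186, 0.0503]
tool_rot: [0.761, 0.649, 0.001, 0.001]
ft_force: [-3.4, 0.2, 5.4]
grip_width: 0.0093
grasp_force: 61.1
```

Floor contact at the expected height. Release and retreat.

```bash
python3 -m pendant '[0,0,0,0,0,0,0.45,0,0,0,0,0,0,0.45,0,0,0,0,0,0,0.45,0,0,0,0,0,0,0.45,0,0,0,0,0,0,0.45,0,0,0,0,0,0,0.45,0,0,0,0,0,0,0.45,0,0,0,0,0,0,0.45,0,0,0,0,0,0,0.45,0,0,0,0,0,0,0.45]' && python3 -m pendant '[0,0,-0.02,0,0,0,0.45,0,0,-0.06,0,0,0,0.45,0,0,-0.11,0,0,0,0.45,0,0,-0.17,0,0,0,0.45,-0.05,0,-0.24,0,0,0,0.45,-0.1,0,-0.31,0,0,0,0.45,-0.16,0,-0.38,0,0,0,0.45,-0.2,0,-0.42,0,0,0,0.45,-0.2,0,-0.42,0,0,0,0.45,-0.2,0,-0.42,0,0,0,0.45]'; python3 snap.py w10
```

```text
clock: 17.22
eef_pos: [0.6477, 0.0185, 0.0486]
tool_rot: [0.761, 0.649, -0.0, 0.0]
ft_force: [0.3, 0.1, -0.5]
grip_width: 0.0384
grasp_force: 0.0
clock: 18.05
eef_pos: [0.6329, -0.0819, 0.262]
tool_rot: [0.761, 0.648, 0.002, 0.002]
ft_force: [-0.4, 0.2, -0.6]
grip_width: 0.0385
grasp_force: 0.0
dict_keys(['pixels', 'mtx', 'hand_eye']) None [[297.3, 0.0, 258.6], [0.0, 297.3, 187.6], [0.0, 0.0, 1.0]] [[0.987, 0.154, 0.037, 0.642], [-0.158, 0.951, 0.264, -0.015], [0.005, -0.267, 0.964, 0.404], [0.0, 0.0, 0.0, 1.0]]
```

View pics/w10.png

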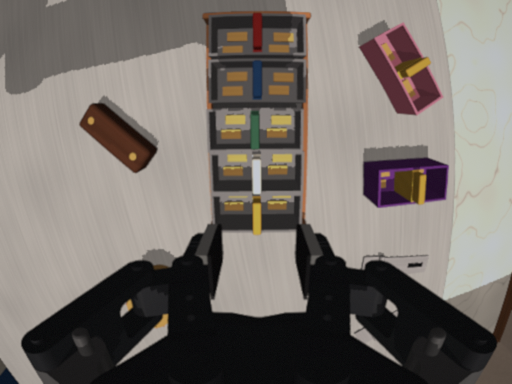

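W10: red, blue, green, white and yellow stand in the rack in that order, all level, with the blue tab at (257,78). The robot is clear.

```bash
python3 -c "
from workcell import bot
print(bot.job_done())"
```

```text
the job is handed in; nothing more can be done
None
```

The blue bin now stands in the rack directly to the right of red, label to the front and all five bins level in the last picture; I handed the job in after about 18 of the 58 s, and no verdict came back.

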